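Hold the prototype plunger at its test depth

TASK

Spring test of the resin-printed prototype that is clamped in the jig on the cutting mat: swing the red safety catch on its head up off the blue thumb pad and right over, well past upright, and leave it lying back. Then with the gripper's fingers press the thumb pad straight down 12 mm, so that the pin stands in the green band of the scale (never as far as 20 mm), and keep it held there: finish while still holding it pressed. Do not press the pad before the catch is open, and leave the other things on the bench where they are.

Things in the scene. Friction and masses are not known exactly. Their poses are not given: they have to be found in the camera images.
- jig: fixed test jig on the green mat (mat 3 mm thick): base plate 110 (x) x 120 (y) x 14 mm, clamp block, frosted resin tube 40 mm across with a 58 mm flange, top 112 mm above the base's underside; only pad and catch stand higher. Origin: centre of its underside, z up, turned up to 0.7 rad either way about it. Scale on its +x side; catch hinge on +y, the shut catch points to -y
- pad_top (a point): the centre of the upper face of the round blue thumb pad on top of the plunger (30 mm across, 8 mm thick, on the jig's vertical axis), 150 mm above the jig's underside at rest; here the fingers press
- plunger (a joint): travel of the spring-loaded plunger with pad and pin, straight down: 0 = at rest (up), 0.025 m = bottomed. The spring takes about 4 N to start, 10 N at 12 mm, 14 N at 20 mm, and pushes it up when let go. The plunger's steel pin shows the travel on the scale
- green_mark (a point): the centre of the green band on the white scale plate on the jig's +x side; the band is 6 mm tall and stands for 9 to 15 mm of travel, its middle for 12 mm; the thick red line below it is at 20 mm
- catch (a joint): angle of the red safety catch: 0 = shut, level over the pad (its disc, 24 mm across, 3 mm above the pad), 1.57 = upright, 2.3 = its stop, lying back. Starts between 0 and 0.35. About 25 g, slight friction (under 1 N at the tip), stays where it is left. While it lies over the pad the fingers cannot press the pad
- catch_tip (a point): centre of the red finger tab at the catch's free end, 82 mm from the hinge axis: 14 mm wide along the hinge axis (the jig's x), 18 mm long, 14 mm thick, free on both sides and below; pinched on its two side faces it can turn between the fingers. The arm behind it is 10 mm wide, 6 mm thick
- catch_hinge (a point): middle of the catch's hinge axis, which runs level along the jig's x, 38 mm from the pad's centre towards the jig's +y, 158 mm above the jig's underside. Its bearing is 24 mm wide (jig's x), 12 mm deep and reaches 8 mm above the axis. Opening, the tab goes up and over towards the jig's +y
- spare_housing: a spare frosted resin housing standing upright: 103 mm tall, round flanges 56 mm across; origin at the centre of its underside. Bystander
- half_shell: a frosted resin half-shell lying on its side: 105 x 52 x 44 mm; origin at the centre of its underside. Bystander
- cutters: flush cutters with two black handles lying flat, about 130 mm long, 14 mm high; origin under their middle. Bystander
- support_print: a small resin print still on its supports: 52 x 40 x 45 mm; origin at the centre of its underside. Bystander
- spring: a loose steel coil spring standing on end: 27 mm across, 43 mm tall; origin at the centre of its foot. Bystander
- pin_tray: an orange two-part tray of pins and small parts: 70 x 90 x 25 mm; origin at the centre of its underside. Bystander

How it is judged:
By the outcome, as a careful person would: the job done as asked, in the order asked, and still so for the second after the job is handed in, while the arm keeps its last pose, push and grip.
It also fails if it takes over 56 s, if anything falls off the work surface, if the arm or the gripper's body presses on something with over 40 N, if the wrist force passes 120 N, or if a joint passes its speed limit or range.

ROBOT

A 6-joint arm with a two-finger parallel gripper is mounted at the origin on the work surface. World frame = base frame: x ahead of the robot, y to its left, z up, the work surface at z = 0. Lengths are in m, angles in rad, forces in N, time in s.
With the tool pointing down it reaches from about 0.275 to 0.825 m from the base axis. Payload 4.9 kg.
Tool frame: the origin (TCP) lies midway between the tips of the shut fingers; the grasp point (between the pads) lies 19 mm behind it (grip_point_offset is the distance from the TCP to the grasp point, in m); z points along the fingers, y is the line along which they close (so a half turn about z gives the same grasp; the last joint's range is limited). The gripper opens to 85 mm and grips with 20 to 120 N. Pads are 22 mm wide; open, the fingers measure 114 mm over their backs; the gripper's body (76 mm by 85 mm) begins 54 mm behind the grasp point. The pads swing forward as they close: fully open they stand 13 mm farther back than shut.
Start: joints at [-1.293, 0.326, -0.193, 1.052, 0, 1.437], TCP at [0.22, -0.504, 0.231] pointing down, gripper open.
Joint ranges: [-2.65, 2.65], [-0.97, 1.79], [-1.3, 1.35], [-1.93, 2.1], [-1.47, 1.37], [-3.14, 3.14]. Speed limits (rad/s): [2.57, 2.57, 3.14, 3.14, 3.14, 3.14].

INTERFACE

Orientations are given as a rotation vector (axis times angle).
In Python, from cell import * gives the robot as it stands. Calls block until the motion is done:
- movep(position, orientation): joint-space move of the TCP to a pose.
- move_l(position, velocity=0.15, rot=None, until_force=None): straight line of the TCP; rot=None keeps the orientation; velocity is the mean speed in m/s. With until_force (N) it stops when the force on the tool has changed by that much, and returns True; else False.
- set_joints(angles): joint-space move.
- let_go() and grab(newtons=None): open the fingers fully, or close them until they stop; newtons is the grip in N (None keeps the last).
- sleep(seconds).
- ik(position, orientation): joint angles nearest the present ones, or None.
- get_state(): the state.
- grab_frame(name): name is "scene" or "top"; returns a dict with "img" (420x560x3 uint8, red, green, blue), "fx", "fy", "cx", "cy" (pixels), "cam_to_world" (4x4, takes a point from camera to world coordinates). Camera axes: x right, y down, z forward; pixel columns grow to the right and rows downward; lengths in m; the calibration is good to about 2 mm. A picture is of the moment at which its call begins. There is no depth.
A pose or a line that the arm cannot do raises MotionError and nothing moves.
- sign_off(): hands the job in; it is judged then, once.
Trained networks look in the newest picture that a camera, given by its name, has taken for a name from the list of things; names that differ only in an ending like _2 or _b are one class to them, and where a whole thing is asked for, a point or a joint stands for the part that bears it (a point fixed in the world has none). Each returns a list of dicts, best first, with "score" (0 to 1); they miss things now and then, are a little off and sometimes report something else, mostly with a low value. They report only what shows in the picture. A call takes as long as a camera call.
- spot_in(camera, name): "centre" ([column, row] in pixels, amid what is visible of it).
- silhouettes(camera, name): "mask" (420x560 bool, what is visible of it) and "centre" ([column, row] in pixels, amid what is visible of it).
- tip_of(camera, name): "centre" ([column, row] in pixels: a listed point, or the origin of a listed thing).
The state is a dict: "clock": time; "q": joint angles; "joint_velocities": joint speeds; "tau": joint torques, N m; "position": TCP position; "eef_rot": TCP orientation; "contact_force": force on the tool from outside, world axes, zero at the start; "wrist_torque": the same for the moment, N m; "finger_gap": opening from 0.0 (shut) to 1.0 (fully open); "grasp_force": force on a finger pad.
Only numpy, scipy, OpenCV 4.12 (cv2) and the standard library are available. Lean on these libraries where they do the work, as an engineer would, in place of code of your own. Each camera call takes 0.05 s, during which the arm holds its last target. There are 200 camera calls.

## Working session

There is one attempt and no reset: what is moved stays moved. The work goes in short steps, each a Python script; the robot and the scene stay as the last script left them, time stands still between calls to the robot, and variables do not carry over. Pictures are saved under pics/ and viewed, at most 10 in all, crops included, and the job is handed in when it is done.

```bash
mkdir -p pics; ls; cat > h.py <<'E'
from cell import *
import numpy as np, cv2
def ray(f,px):
    T=np.array(f["cam_to_world"]); d=T[:3,:3]@np.array([(px[0]-f["cx"])/f["fx"],(px[1]-f["cy"])/f["fy"],1]); return T[:3,3],d
def at_z(f,px,z):
    o,d=ray(f,px); return o+d*(z-o[2])/d[2]
def tri(fs,pxs):
    A=np.zeros((3,3));b=np.zeros(3)
    for f,p in zip(fs,pxs):
        o,d=ray(f,p); d=d/np.linalg.norm(d); P=np.eye(3)-np.outer(d,d); A+=P;b+=P@o
    x=np.linalg.solve(A,b); return x
def proj(f,p):
    T=np.linalg.inv(np.array(f["cam_to_world"])); c=T[:3,:3]@np.array(p)+T[:3,3]
    return np.array([f["fx"]*c[0]/c[2]+f["cx"],f["fy"]*c[1]/c[2]+f["cy"]])
def save(f,n): cv2.imwrite("pics/"+n,f["img"][:,:,::-1])
E
python3 - <<'E'
from h import *
F={c:grab_frame(c) for c in("scene","top")}
for c in F:
    save(F[c],c+"0.png"); print(c,np.array(F[c]["cam_to_world"])[:3,3].round(3),F[c]["fx"])
for n in["jig","pad_top","green_mark","catch_tip","catch_hinge"]:
    r={c:tip_of(c,n)[:2] for c in F}
    for c in r: print(n,c,[(np.round(x["centre"],1).tolist(),round(x["score"],2)) for x in r[c]])
    if all(r.values()): print("  tri",tri([F["scene"],F["top"]],[r["scene"][0]["centre"],r["top"][0]["centre"]]).round(4))
for n in["spare_housing","half_shell","cutters","support_print","spring","pin_tray"]:
    r=tip_of("top",n)
    if r: print(n,at_z(F["top"],r[0]["centre"],0).round(3),round(r[0]["score"],2))
E
```

```text
pics
scene [ 1.425 -0.275  0.841] 516.8779636052927
top [0.531 0.004 0.995] 388.57310249316885
jig scene [([323.1, 211.7], 0.82)]
jig top [([218.3, 245.6], 0.81)]
  tri [0.5183 0.1478 0.0028]
pad_top scene [([324.1, 165.8], 0.53)]
pad_top top [([205.4, 251.4], 0.44)]
  tri [0.5068 0.1532 0.135 ]
green_mark scene [([330.8, 192.7], 0.93), ([321.3, 162.6], 0.57)]
green_mark top [([208.3, 240.0], 0.67)]
  tri [0.5326 0.1601 0.0708]
catch_tip scene [([306.7, 156.3], 0.78)]
catch_tip top [([227.0, 255.5], 0.56)]
  tri [0.4993 0.1063 0.1674]
catch_hinge scene []
catch_hinge top [([188.7, 247.0], 0.7), ([346.5, 136.1], 0.68)]
spare_housing [ 0.705 -0.342  0.   ] 0.82
half_shell [0.668 0.345 0.   ] 0.92
cutters [ 0.447 -0.331  0.   ] 0.83
spring [ 0.795 -0.191  0.   ] 0.55
```

```bash
python3 - <<'E'
import cv2,numpy as np
a=cv2.imread("pics/scene0.png")[110:250,240:400]; b=cv2.imread("pics/top0.png")[180:310,140:300]
a=cv2.resize(a,(400,350),interpolation=2);b=cv2.resize(b,(400,325),interpolation=2)
b=cv2.copyMakeBorder(b,0,25,0,0,0);cv2.imwrite("pics/c0.png",np.hstack([a,b]))
E
```

```text
(no output)
```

View pics/top0.png

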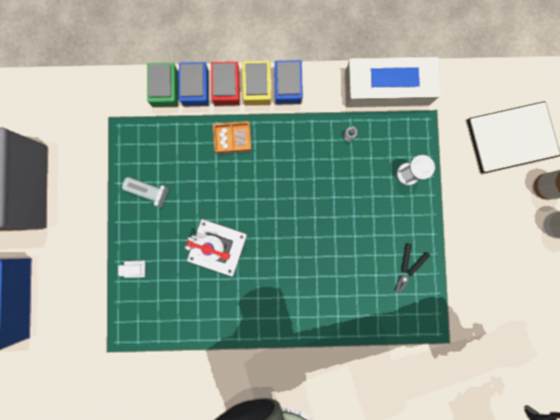

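View pics/c0.png

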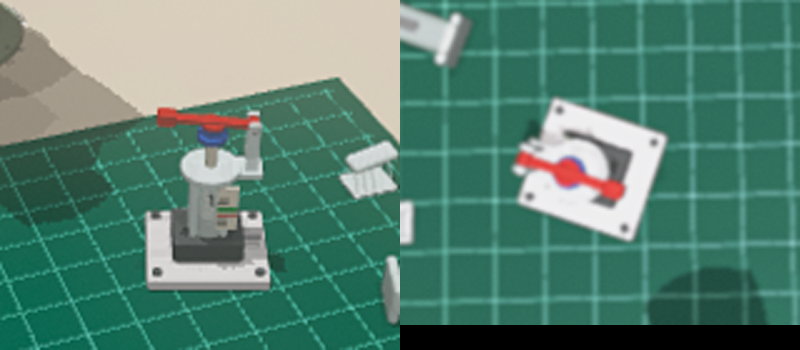

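View pics/scene0.png

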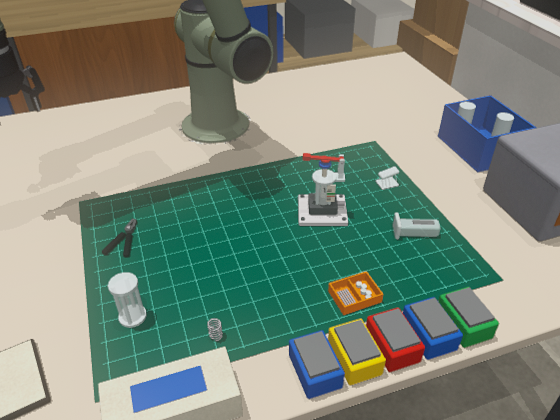

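The top view shows the jig base around (218,246), the red catch from its hinge at (190,244) to its tab at (225,256), and the blue pad under the catch. In the scene view the hinge is at about (342,158), the tab at (307,156) and the pad at (325,165). Next I'll fit the jig pose and catch angle to these points.

```bash
cat > fit.py <<'E'
from h import *
from scipy.optimize import least_squares
def model(p):
    x,y,w,a=p; R=np.array([[np.cos(w),-np.sin(w),0],[np.sin(w),np.cos(w),0],[0,0,1]])
    W=lambda q:R@np.array(q)+np.array([x,y,.003])
    return W,W([0,.038-.082*np.cos(a),.158+.082*np.sin(a)])
E
python3 - <<'E'
from fit import *
F={c:grab_frame(c) for c in("scene","top")}
cen={}
for c in F:
    h=cv2.cvtColor(F[c]["img"],cv2.COLOR_RGB2HSV)
    m=((h[...,0]<8)|(h[...,0]>172))&(h[...,1]>150)&(h[...,2]>90)
    roi=np.zeros_like(m); 
    (roi.__setitem__((slice(140,175),slice(290,355)),1) if c=="scene" else roi.__setitem__((slice(230,270),slice(180,240)),1))
    v,u=np.nonzero(m&roi); P=np.c_[u,v].astype(float); d=np.linalg.svd(P-P.mean(0),full_matrices=False)[2][0]
    if d[0]<0:d=-d
    t=(P-P.mean(0))@d; print(c,len(P),"ends",(P.mean(0)+d*t.min()).round(1),(P.mean(0)+d*t.max()).round(1))
crop=lambda u,v:(140+(u-400)/2.5,180+v/2.5)
obs=[("top",[-.055,.06,.014],None)]
tipS,tipT=tip_of("scene","catch_tip")[0]["centre"],tip_of("top","catch_tip")[0]["centre"]
jS,jT=tip_of("scene","jig")[0]["centre"],tip_of("top","jig")[0]["centre"]
corn=[([.055,.06,.014],crop(555,98)),([.055,-.06,.014],crop(667,135)),([-.055,-.06,.014],crop(632,242)),([-.055,.06,.014],crop(518,205))]
O=[("scene",[0,0,0],jS),("top",[0,0,0],jT),("scene",[0,.038,.158],(341.6,158.4)),("top",[0,.038,.158],(189.6,244)),("scene","tip",tipS),("top","tip",tipT)]+[("top",a,b) for a,b in corn]
def res(p):
    W,t=model(p); return np.concatenate([proj(F[c],t if isinstance(q,str) else W(q))-np.array(px) for c,q,px in O])
s=least_squares(res,[.515,.148,-.3,.1],loss="soft_l1"); print(s.x.round(4)); print(res(s.x).reshape(-1,2).round(1).tolist())
W,t=model(s.x); print("tip",t.round(4),"hinge",W([0,.038,.158]).round(4),"pad",W([0,0,.15]).round(4),tri([F["scene"],F["top"]],[tipS,tipT]).round(4))
np.save("p.npy",s.x)
E
```

```text
scene 127 ends [302.9 155.2] [341.7 159.7]
top 189 ends [187.3 242.2] [228.2 256.4]Traceback (most recent call last):
  File "<stdin>", line 14, in <module>
IndexError: list index out of range
```

```bash
python3 - <<'E'
from fit import *
F={c:grab_frame(c) for c in("scene","top")}
crop=lambda u,v:(140+(u-400)/2.5,180+v/2.5)
corn=[([.055,.06,.014],crop(555,98)),([.055,-.06,.014],crop(667,135)),([-.055,-.06,.014],crop(632,242)),([-.055,.06,.014],crop(518,205))]
O=[("scene",[0,0,0],(323.1,211.7)),("top",[0,0,0],(218.3,245.6)),("scene",[0,.038,.158],(341.6,158.4)),("top",[0,.038,.158],(189.6,244)),("scene",.082,(306.7,156.3)),("top",.082,(226,255.5)),("scene",.091,(302.6,155.2)),("top",.091,(228.7,256.6))]+[("top",a,b) for a,b in corn]
def res(p):
    W,t=model(p); h=W([0,.038,.158])
    return np.concatenate([proj(F[c],h+(t-h)*q/.082 if isinstance(q,float) else W(q))-np.array(px) for c,q,px in O])
s=least_squares(res,[.515,.148,-.3,.1],loss="soft_l1"); print(s.x.round(4)); print(res(s.x).reshape(-1,2).round(1).tolist())
W,t=model(s.x); print("tip",t.round(4),"hinge",W([0,.038,.158]).round(4),"pad",W([0,0,.15]).round(4))
np.save("p.npy",s.x)
from scipy.spatial.transform import Rotation as Ro
x=s.x
for off in(0,np.pi):
    w=x[2]+off; Y=np.array([np.cos(w),np.sin(w),0]);Z=np.array([0,0,-1.]);R=np.c_[np.cross(Y,Z),Y,Z]
    rv=Ro.from_matrix(R).as_rotvec()
    for a in(x[3],1.57,2.2):
        q=ik((model([*x[:3],a])[1]-[0,0,.014]).tolist(),rv.tolist()); print(off,a,None if q is None else np.round(q,2))
print(get_state()["eef_rot"])
E
```

```text
[ 0.5136  0.1484 -0.3382  0.0948]
[[-1.0, -1.2], [-0.7, 1.7], [-0.1, -0.1], [0.3, -0.6], [-0.3, -0.6], [-0.2, -0.1], [-0.0, 0.3], [1.1, 0.1], [-0.9, -0.0], [-0.3, -0.1], [-0.2, -0.8], [-0.2, -0.9]]
tip [0.4991 0.1072 0.1688] hinge [0.5262 0.1843 0.161 ] pad [0.5136 0.1484 0.153 ]
0 0.09482499548182381 [ 0.07  0.32 -0.41  0.84  0.    1.98]
0 1.57 [ 0.2   0.34 -0.18  1.05  0.    2.11]
0 2.2 [ 0.28  0.41 -0.12  1.05  0.    2.18]
3.141592653589793 0.09482499548182381 [ 0.07  0.32 -0.41  0.84  0.   -1.17]
3.141592653589793 1.57 [ 0.2   0.34 -0.18  1.05  0.   -1.03]
3.141592653589793 2.2 [ 0.28  0.41 -0.12  1.05  0.   -0.96]
[-3.07520528e+00 -6.42302563e-01 -2.16216998e-05]
```

```bash
cat >> fit.py <<'E'
from scipy.spatial.transform import Rotation as Ro
def rv(w):
    Y=np.array([np.cos(w),np.sin(w),0]);Z=np.array([0,0,-1.]);return Ro.from_matrix(np.c_[np.cross(Y,Z),Y,Z]).as_rotvec().tolist()
P=np.load("p.npy")
E
python3 - <<'E'
from fit import *
W,t=model(P); r=rv(P[2])
let_go()
movep((t+[0,0,.09]).tolist(),r); 
move_l((t+[0,0,-.017]).tolist(),.08,until_force=5)
s=get_state(); print(s["clock"],s["position"],s["contact_force"])
grab(20); s=get_state(); print(s["clock"],s["position"],s["contact_force"],s["finger_gap"],s["grasp_force"])
f=grab_frame("scene");g=grab_frame("top")
a=cv2.resize(f["img"][90:250,240:400],(400,400),interpolation=2);b=cv2.resize(g["img"][180:320,140:280],(400,400),interpolation=2)
cv2.imwrite("pics/c1.png",np.hstack([a,b])[:,:,::-1])
E
```

```text
5.2917 [0.49954535 0.1072755  0.15227006] [-0.97597023 -0.15794217  0.17046303]
5.9417 [0.49919409 0.10721362 0.15181919] [0.59374008 0.64806178 1.18813728] 0.15515601634765594 23.894927501678467
```

View pics/c1.png

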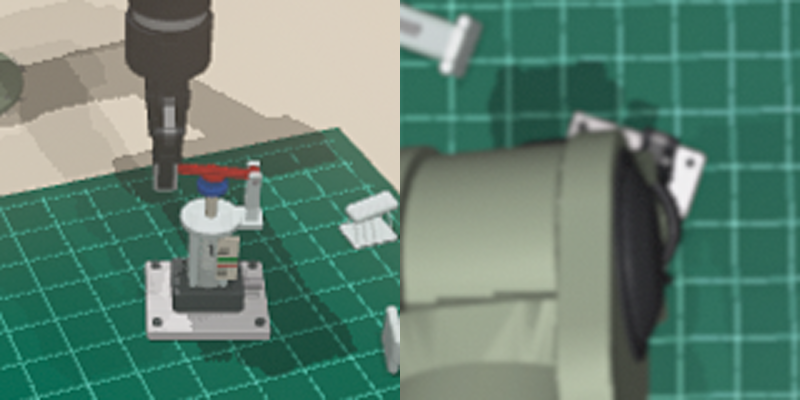

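The tab is held between the fingers (gap about 13 mm, hidden by the fingers at crop (165,175)) and the pad is untouched. Now I'll follow the arc.

```bash
python3 - <<'E'
from fit import *
off=np.array(get_state()["position"])-model(P)[1]
for a in np.linspace(P[3],2.2,12)[1:]:
    move_l((model([*P[:3],a])[1]+off).tolist(),.08)
    s=get_state(); F=np.array(s["contact_force"]); print(round(s["clock"],1),round(a,2),F.round(1),round(s["finger_gap"],3))
    if np.linalg.norm(F)>20 or s["finger_gap"]<.1: print("STOP");break
f=grab_frame("scene"); cv2.imwrite("pics/c2.png",cv2.resize(f["img"][50:250,240:440],(500,500),interpolation=2)[:,:,::-1])
E
```

```text
6.4 0.29 [-0.3 -0.3  0. ] 0.157
6.7 0.48 [ 0.  -0.6  1.1] 0.155
7.1 0.67 [ 0.1 -1.7  1.2] 0.158
7.4 0.86 [ 0.1 -2.1  2.8] 0.158
7.8 1.05 [ 1.3 -2.6  3.1] 0.162
8.1 1.24 [ 1.5 -2.1  3.2] 0.157
8.5 1.43 [ 1.4 -2.   4.4] 0.157
8.8 1.63 [ 4.3 -2.2  3.2] 0.158
9.2 1.82 [ 4.3 -1.7  3.8] 0.157
9.5 2.01 [ 4.3 -1.   4.9] 0.159
9.9 2.2 [5.4 0.3 4.8] 0.157
```

View pics/c2.png

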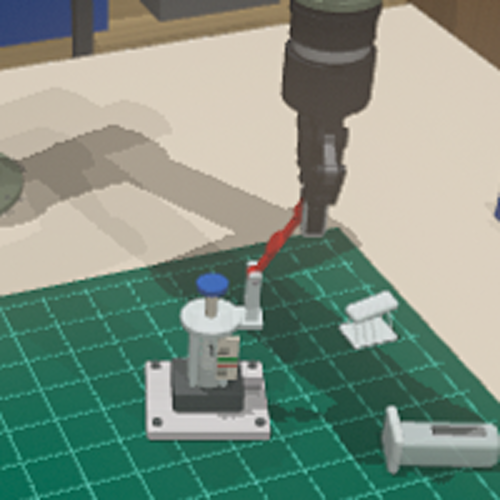

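The catch lies well back (crop tab at (305,215)) and the blue pad is clear at crop (212,283). I'll release it, retreat, check, and move above the pad.

```bash
python3 - <<'E'
from fit import *
let_go()
p=np.array(get_state()["position"]); move_l((p+[0,0,.08]).tolist(),.12)
grab(20)
W,_=model(P); pad=W([0,0,.15]); r=rv(P[2])
for c in("scene","top"):
    f=grab_frame(c); h=cv2.cvtColor(f["img"],cv2.COLOR_RGB2HSV)
    m=(h[...,0]>100)&(h[...,0]<130)&(h[...,1]>120)&(h[...,2]>60); q=proj(f,pad); 
    v,u=np.nonzero(m); k=(abs(u-q[0])<15)&(abs(v-q[1])<15); 
    if k.any(): print(c,"pred",q.round(1),"blue",u[k].mean().round(1),v[k].mean().round(1),k.sum(),u[k].min(),u[k].max(),v[k].min(),v[k].max())
    if c=="scene": cv2.imwrite("pics/c3.png",cv2.resize(f["img"][50:250,240:440],(500,500),interpolation=2)[:,:,::-1])
move_l([pad[0],pad[1],p[2]+.08],.15,rot=r)
move_l([pad[0],pad[1],pad[2]+.02],.1,until_force=8)
s=get_state();print(s["clock"],s["position"],s["contact_force"],s["finger_gap"])
f=grab_frame("scene");cv2.imwrite("pics/c4.png",np.hstack([cv2.imread("pics/c3.png")[:,:400],cv2.resize(f["img"][50:250,240:400],(400,500),interpolation=2)[:,:,::-1]]))
E
```

```text
scene pred [325.  161.3] blue 324.5 163.1 93 318 330 159 167
top pred [207.5 248.8] blue 207.1 248.5 104 202 213 243 254
14.3667 [0.51411675 0.14850731 0.17365344] [0.26270359 0.87166083 0.92676345] 0.0003716921709772431
```

View pics/c4.png

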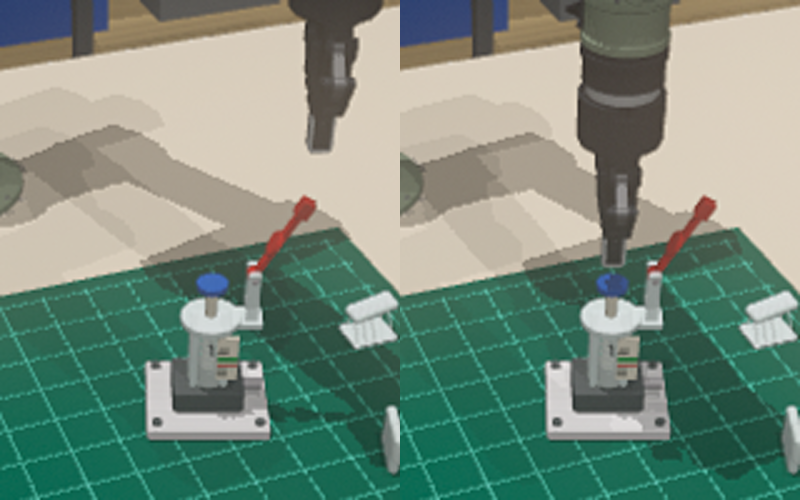

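The catch stays back (tab at crop (308,208)) and the shut fingers hover centred over the pad (612,285). Now I'll press down to contact and then go on to 12 mm.

```bash
python3 - <<'E'
from fit import *
W,_=model(P); pad=W([0,0,.15])
F0=np.array(get_state()["contact_force"])
hit=move_l([pad[0],pad[1],pad[2]-.008],.015,until_force=2.5)
s=get_state(); z0=s["position"][2]; print(hit,z0,(np.array(s["contact_force"])-F0).round(2))
if hit and abs(z0-.153)<.004:
    zt=.141 if abs(z0-.153)<.0015 else z0-.0118
    for z in(zt+.004,zt):
        move_l([pad[0],pad[1],z],.02); sleep(.3); s=get_state(); print(z,s["position"],(np.array(s["contact_force"])-F0).round(2),s["clock"])
f=grab_frame("scene");cv2.imwrite("pics/c5.png",cv2.resize(f["img"][140:230,290:380],(600,600),interpolation=2)[:,:,::-1])
E
```

```text
True 0.1521179546924003 [ 1.1  -0.53  4.38]
0.145 [0.51364219 0.14842505 0.14547004] [-0.35 -0.4   6.96] 16.4833
0.141 [0.51366115 0.14841932 0.14175136] [-0.68 -0.36  9.18] 17.1333
```

View pics/c5.png

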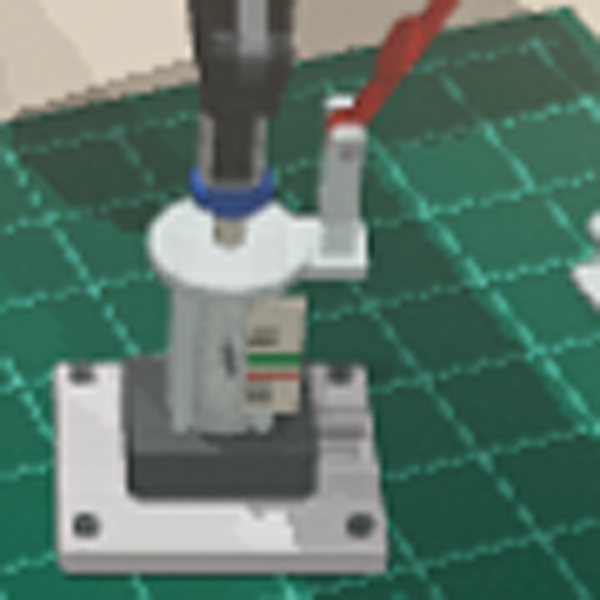

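The pin's dark mark at (232,358) is level with the green band at (275,359), and the catch is still lying back. The height reading gives about 11.3 mm, so I'll go 0.7 mm deeper and sign off.

```bash
python3 - <<'E'
from fit import *
W,_=model(P); pad=W([0,0,.15])
move_l([pad[0],pad[1],.1403],.02); sleep(.5); s=get_state(); print(s["position"],s["contact_force"],s["clock"])
if .1385<s["position"][2]<.1425: print(sign_off())
E
```

```text
[0.51368774 0.14841656 0.14107575] [-1.75192734 -0.17188692  8.41083331] 17.9333
the job is handed in; nothing more can be done
None
```

The job is handed in: the catch was swung to about 2.2 rad and left lying back, and the shut fingers still hold the pad pressed about 12 mm by the tool height, with the pin level with the green band in the last picture, taken 0.7 mm shallower.

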